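# Check the frying pan's surface with a sprung contact thermometer

## Task

Take the lid off the frying pan by its knob and set it down flat, knob up, on the chopping board, without dropping it. Then lift the surface thermometer out of its stand and hold it upright on the round mark in the middle of the pan, its display turned to the front of the hob where the control knobs are, pressing only lightly so that the sprung head gives but is not pushed fully in. Finish while you are still holding it there like that; leave the pan on its burner where it is and the other things undisturbed.

Things in the scene. Friction and masses are not known exactly. Their poses are not given: they have to be found in the camera images.
- hob: two-burner gas hob, 510 mm deep (x) by 290 mm wide (y), fixed; origin at the centre of its underside, x from its front edge (control knobs, robot's side) to its rear. Burner centres at x = -85 and +150 mm, pan supports 48 mm above the worktop; one burner carries the frying pan, the other the saucepan
- hob_rear (a point): middle of the hob's rear edge (the edge away from the control knobs), 250 mm behind the hob's centre along its +x, on its top plate 10 mm above the worktop
- pan: low dark non-stick frying pan under its lid, loose, 0.5 to 1.1 kg; 200 mm across at the rim, 156 mm at the foot, 45 mm high, floor 6 mm thick; origin at the centre of its underside, z up; its black stick handle runs along its +y, to 245 mm from the centre and 65 mm above the origin
- pan_mark (a point): middle of the round heat-indicator mark (48 mm across, grey rings) on the pan's inner floor, which is flat
- lid: round steel lid, 206 mm across, low dome 26 mm high, 0.24 to 0.39 kg, lying flat on the pan's rim; origin at the centre of its flat underside, z up. A round black knob stands in its middle: 34 mm across, from 40 to 65 mm above the origin on a 16 mm neck
- lid_knob (a point): point on the knob's axis to grip it at, 54 mm above the lid's underside
- board: oiled wooden chopping board, 240 mm (x) by 215 mm (y), 18 mm thick, does not move; origin at the centre of its underside
- stand: steel thermometer stand, does not move: foot 86 mm across and an upright tube 42 mm across with a 32 mm bore, its mouth 100 mm above the worktop; origin at the centre of its underside
- thermometer: surface thermometer, 0.14 kg, upright in the stand; origin under its round 41 mm collar, z up along it. Above: grey handle 34 (y) x 24 mm (x), 6 to 87 mm up, gripped across the 34 mm with the TCP about 80 mm up, then a sloping display housing as wide, up to 110 mm; the display faces its -x and upward. Below: thin stem and sprung disc head, 17 mm across, face 80 mm below the origin when free
- probe_head (a joint): how far the sprung head is pushed into the stem: 0 when free, 0.010 m when fully in. It takes about 1.4 N to start it moving and 0.7 N more per mm (about 5 N half way, 8.4 N fully in)
- probe_tip (a point): centre of the measuring head's flat face, on the thermometer's axis; moves with the sprung head
- saucepan: steel milk saucepan on the other burner, open, 140 mm across, 80 mm high, black stick handle along its +y to 220 mm from its centre; origin at the centre of its underside
- jar: glass clip-top storage jar, 84 mm across, 119 mm high; origin at the centre of its underside
- mill: dark wooden pepper mill, 54 mm across, 160 mm high; origin at the centre of its underside
- mug: white mug, 80 mm across, 92 mm high; origin at the centre of its underside
- salt_bowl: small white ceramic salt bowl, 90 mm across, 42 mm high; origin at the centre of its underside
- fish_slice: kitchen fish slice lying on the worktop at the far left of the hob; origin at its middle, on the worktop
- spice_jar: small spice jar, 46 mm across, 95 mm high; origin at the centre of its underside
There are look-alikes about, which are no part of the job. Leave any blue, green or yellow look-alike of the stand alone.

How it is judged:
By the outcome, as a careful person would: the job done as asked, in the order asked, and still so for the second after the job is handed in, while the arm keeps its last pose, push and grip.
It also fails if it takes over 67 s, if anything falls off the work surface, if the arm or the gripper's body presses on something with over 40 N, if the wrist force passes 120 N, or if a joint passes its speed limit or range.

## Robot

A 6-joint arm with a two-finger parallel gripper is mounted at the origin on the work surface. World frame = base frame: x ahead of the robot, y to its left, z up, the work surface at z = 0. Lengths are in m, angles in rad, forces in N, time in s.
With the tool pointing down it reaches from about 0.375 to 0.975 m from the base axis. Payload 3.8 kg.
Tool frame: the origin (TCP) lies between the finger pads, 19 mm behind the fingertips; this is the grasp point; x points along the fingers, z is the direction in which the jaws open and shut, and the axes are right-handed (so a half turn about x gives the same grasp; the last joint's range is limited). The gripper opens to 85 mm and grips with 20 to 120 N. Pads are 22 mm wide; open, the fingers measure 114 mm over their backs; the gripper's body (76 mm by 85 mm) begins 54 mm behind the grasp point. The pads swing forward as they close: fully open they stand 13 mm farther back than shut.
Start: joints at [-1.194, 0.264, 1.604, -0, 1.274, -0.037], TCP at [0.271, -0.618, 0.25] pointing down, gripper open.
Joint ranges: [-2.63, 2.63], [-0.94, 2.18], [0.31, 2.57], [-1.31, 4.45], [0, 2.66], [-2.55, 2.55]. Speed limits (rad/s): [2.57, 2.57, 3.14, 3.14, 3.14, 3.14].

## Interface

Orientations are given as a rotation vector (axis times angle).
In Python, from workcell import * gives the robot as it stands. The module is installed in compiled form; this text tells all that it offers.
- The arm moves only by the tool carry_out, never from a script. Its arguments are lists of equal length, an entry for each row: "offset": the shift along the tool's x, y, z in cm, a list of three; "delta_rot": the turn, a rotation vector about the tool's x, y, z in degrees, a list of three. A call has exactly 5 rows; each row shifts and turns the commanded pose from where the row before left it, along the tool's axes as they then stand; what a row does not reach is not made up. A row lasts 1/12 s, in which the tool goes at most 41.7 mm and 7.16 degrees, less where a joint would pass 70% of its speed; a pose out of reach is approached as far as the arm can. A call is refused whole if a number of a shift passes 4.17 or a number of a turn 7.16, either way. A call with a gripper value outside its range is refused whole. "fingers" is the opening, from -1 (shut) to 1 (fully open), set as the call begins (left out, the last holds). The fingers move at their own pace and stop on an object; "newtons" is the grip in N (left out, the last holds). Time passes only in rows, so rows that do not move let the fingers close, or fill a call up. It gives the time, the measured TCP pose, the force and the opening at its end, in the units of the state.
- read_state(): the state, without advancing time (a new reading comes with each control period).
- read_camera(name): name is "scene" or "side" or "wrist"; returns (picture, depth): 400x640x3 uint8, red, green, blue; 400x640 float32, m along the optical axis (not along the pixel's ray), 0 where there is no reading.
- get_calibration(name): a dict with "fx", "fy", "cx", "cy" (pixels), "distortion" ([k1, k2, p1, p2, k3] as OpenCV has them; the pictures are not rectified), "R" (3x3) and "t" (3): a world point X has camera coordinates R X + t; the wrist camera has in their place "mount" (4x4, takes a point from camera to tool coordinates, whose origin is the TCP and whose axes are the tool frame's). Camera axes: x right, y down, z forward; pixel columns grow to the right and rows downward; lengths in m; the calibration is good to about 2 mm. A picture is of the moment at which its call begins: read the wrist's pose just before it. get_calibration takes no time and is no camera call.
- finish_job(): hands the job in, once; it reports no verdict.
The state is a dict: "time": time; "q": joint angles; "joint_vel": joint speeds; "joint_torque": joint torques, N m; "tool_pos": TCP position; "tcp_rot": TCP orientation; "wrist_force": force on the tool from outside, world axes, zero at the start; "torque": the same for the moment, N m; "width": opening from 0.0 (shut) to 1.0 (fully open).
Only numpy, scipy, OpenCV 4.12 (cv2) and the standard library are available. Lean on these libraries where they do the work, as an engineer would, in place of code of your own. Each camera call takes 0.05 s, during which the arm holds its last target. There are 200 camera calls.

## Working session

There is one attempt and no reset: what is moved stays moved. The work goes in short steps, Python scripts to look and compute and a tool call to move; the robot and the scene stay as the last step left them, time stands still between calls to the robot, and variables do not carry over. Pictures are saved under pics/ and viewed, about 8 in all and at most 12, crops included, and the job is handed in when it is done.

Besides the shell and the picture viewer there is one more tool, called after ">>>" by a JSON object that holds its "method" and its "body". carry_out: Moves the arm, as the interface text tells. Its arguments: {"type":"object","properties":{"offset":{"type":"array"},"delta_rot":{"type":"array"},"fingers":{"type":"number"},"newtons":{"type":"number"}},"required":["offset","delta_rot"]}

```bash
mkdir -p pics
python3 - <<'E'
from workcell import *
import cv2,numpy as np
for n in("scene","side"):
    im,d=read_camera(n); np.savez(f"pics/{n}0.npz",im=im,d=d)
    cv2.imwrite(f"pics/{n}0.png",cv2.cvtColor(im,cv2.COLOR_RGB2BGR))
    print(n,{k:np.round(v,4).tolist() for k,v in get_calibration(n).items()})
print({k:np.round(v,4).tolist() for k,v in get_calibration("wrist").items()})
print(read_state())
E
```

```text
scene {'fx': 386.0373, 'fy': 386.0373, 'cx': 324.7605, 'cy': 202.4085, 'distortion': [-0.041, 0.0, 0.0, 0.0, 0.0], 'R': [[0.727, 0.6866, -0.0074], [0.3676, -0.3982, -0.8404], [-0.58, 0.6083, -0.5419]], 't': [-0.4044, -0.0864, 1.5812]}
side {'fx': 477.8886, 'fy': 477.8886, 'cx': 317.1918, 'cy': 206.3596, 'distortion': [-0.1278, 0.0, 0.0, 0.0, 0.0], 'R': [[-0.7441, -0.6678, 0.0167], [-0.3644, 0.3849, -0.848], [0.5599, -0.6371, -0.5297]], 't': [0.4109, 0.291, 1.3713]}
{'fx': 354.4601, 'fy': 354.4601, 'cx': 317.5095, 'cy': 201.7866, 'distortion': [-0.0048, 0.0, 0.0, 0.0, 0.0], 'mount': [[0.0004, -0.2824, 0.9593, -0.1227], [0.0002, -0.9593, -0.2824, 0.0717], [1.0, 0.0003, -0.0003, -0.0001], [0.0, 0.0, 0.0, 1.0]]}
{'time': 0.1, 'q': array([-1.19389142e+00,  2.64699509e-01,  1.60526124e+00, -6.51640239e-07,
        1.27371656e+00, -3.69010632e-02]), 'joint_vel': array([ 4.39378135e-05, -2.80177747e-03,  3.12094995e-04, -8.13587494e-04,
       -1.73939433e-03,  1.36385201e-03]), 'joint_torque': array([ 8.64370777e-04, -5.16706395e+01, -3.68589699e+01, -5.49777440e-05,
        6.31153991e-03,  1.37352913e-05]), 'tool_pos': array([ 0.27117779, -0.61743515,  0.24875902]), 'tcp_rot': array([ 0.90042791,  1.37875321, -0.89844907]), 'wrist_force': array([-0.34501384,  0.80844853,  0.98835846]), 'torque': array([0.01074653, 0.02302549, 0.05966722]), 'width': 0.99712489175474}
```

View pics/scene0.png

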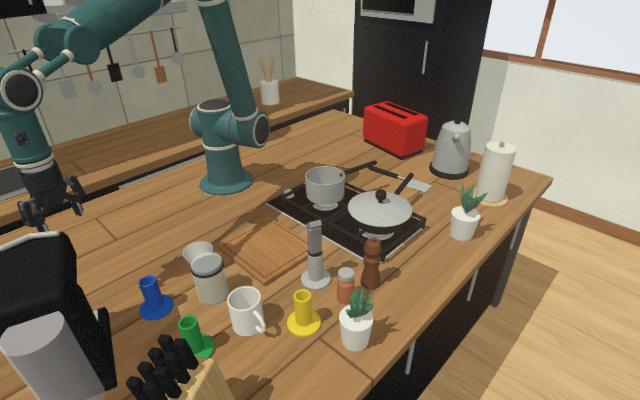

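View pics/side0.png

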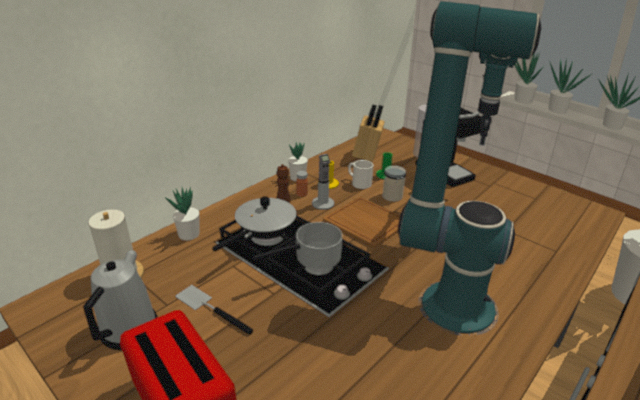

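The only lidded pan is on the rear burner: knob at scene (381,194), side (264,202). The thermometer is in the grey steel stand at scene (315,250), side (323,180). The stands at scene (152,298), (193,340) and (303,312) are the blue, green and yellow look-alikes. The board is at scene (265,247). Next I measure with depth from both views.

```bash
cat > h.py <<'E'
from workcell import *
import cv2,numpy as np
from scipy.spatial.transform import Rotation as Ro
def K(c): return np.array([[c["fx"],0,c["cx"]],[0,c["fy"],c["cy"]],[0,0,1]])
def rays(c,uv): 
    p=cv2.undistortPoints(np.float32(uv).reshape(-1,1,2),K(c),np.array(c["distortion"]))[:,0]
    return np.c_[p,np.ones(len(p))]
def RT(n,c,pose=None):
    if n!="wrist": return np.array(c["R"]).T, -np.array(c["R"]).T@np.array(c["t"])
    M=np.array(c["mount"]); R=Ro.from_rotvec(pose[1]).as_matrix(); return R@M[:3,:3], R@M[:3,3]+pose[0]
def cloud(n,d,pose=None):
    c=get_calibration(n); v,u=np.mgrid[:400,:640]
    A,o=RT(n,c,pose); X=(rays(c,np.c_[u.ravel(),v.ravel()])*d.ravel()[:,None])@A.T+o
    X[d.ravel()==0]=np.nan; return X.reshape(400,640,3)
def onplane(n,uv,z,pose=None):
    c=get_calibration(n);A,o=RT(n,c,pose); r=rays(c,uv)@A.T; return o+r*((z-o[2])/r[:,2])[:,None]
def tri(uva,uvb):
    P=[];U=[]
    for n,uv in(("scene",uva),("side",uvb)):
        c=get_calibration(n);P.append(np.c_[c["R"],c["t"]]);U.append(rays(c,[uv])[0,:2].reshape(2,1))
    X=cv2.triangulatePoints(P[0],P[1],U[0],U[1])[:,0]; return X[:3]/X[3]
def wrist(name):
    s=read_state(); im,d=read_camera("wrist"); pose=(s["tool_pos"],s["tcp_rot"])
    np.savez(f"pics/{name}.npz",im=im,d=d,p=pose[0],r=pose[1]); cv2.imwrite(f"pics/{name}.png",im[...,::-1]); return im,d,pose
E
python3 - <<'E'
from h import *
np.set_printoptions(precision=4,suppress=True)
for n,k,th in(("scene",(381,194),(315,240)),("side",(264,202),(323,170))):
    f=np.load(f"pics/{n}0.npz");X=cloud(n,f["d"]);im=f["im"].astype(int)
    u,v=k; print(n,"knob px",X[v,u],"therm",X[th[1],th[0]])
    hs=cv2.cvtColor(f["im"],cv2.COLOR_RGB2HSV)
    # board: z 14..24 mm
    z=X[...,2]; 
    for nm,seed,lo,hi in(("board",(265,247) if n=="scene" else (365,220),.013,.024),("hob",(300,215) if n=="scene" else (340,285),.006,.0155)):
        m=((z>lo)&(z<hi)).astype(np.uint8)
        if nm=="hob": m&=(hs[...,2]<90).astype(np.uint8)
        l,lab,st,_=cv2.connectedComponentsWithStats(m)
        y,x=seed; 
        L=1+np.argmax(st[1:,4]); cand=[i for i in range(1,l) if st[i,4]>300]
        for i in cand:
            P=X[lab==i][:,:2]; r=cv2.minAreaRect((P*1000).astype(np.float32)); print(nm,st[i],r)
    kn=X[v,u]; d2=np.hypot(X[...,0]-kn[0],X[...,1]-kn[1])
    lid=(d2<.15)&(z>.085)&(z<.13)&(hs[...,2]>90)&(hs[...,1]<60)
    print("lid", lid.sum(), cv2.minEnclosingCircle((X[lid][:,:2]*1000).astype(np.float32)))
    kk=(d2<.04)&(z>.13); print("knob",kk.sum(),np.nanmin(X[kk],0),np.nanmax(X[kk],0))
    t=X[th[1],th[0]]; d3=np.hypot(X[...,0]-t[0],X[...,1]-t[1]); tt=(d3<.04)&(z>.11)
    print("therm",np.nanmin(X[tt],0),np.nanmax(X[tt],0), [ (zz,X[tt&(abs(z-zz)<.008)].mean(0)) for zz in(.14,.17,.19)])
E
python3 - <<'E'
import cv2
import os
os.chdir('.')
a=cv2.imread('pics/scene0.png')[205:305,255:400];b=cv2.imread('pics/side0.png')[130:230,250:395]
cv2.imwrite('pics/crop1.png',cv2.hconcat([cv2.resize(i,(400,276),interpolation=cv2.INTER_CUBIC) for i in(a,b)]))
E
```

```text
scene knob px [0.6694 0.1346 0.1571] therm [ 0.6753 -0.1616  0.1522]
board [ 218  217   90   67 3344] ((463.95928955078125, -165.8359832763672), (216.03866577148438, 244.34080505371094), 88.56649780273438)
hob [  0 166  26  30 499] ((-695.8145141601562, -631.6968383789062), (88.99176788330078, 278.0363464355469), 84.38298797607422)
hob [267 194  51  31 454] ((359.63671875, 29.3580379486084), (73.90679931640625, 216.8617706298828), 83.12193298339844)
hob [320 222  45  35 511] ((600.6488037109375, 26.8604736328125), (51.875205993652344, 211.29522705078125), 89.99897003173828)
lid 1722 ((659.73046875, 152.13136291503906), 110.9066162109375)
knob 104 [0.6464 0.1255 0.1302] [0.6781 0.1575 0.1618]
therm [ 0.6469 -0.1763  0.11  ] [ 0.6853 -0.1409  0.2098] [(0.14, array([ 0.6712, -0.1627,  0.14  ])), (0.17, array([ 0.6711, -0.1633,  0.1698])), (0.19, array([ 0.6686, -0.1621,  0.1873]))]
side knob px [0.6432 0.1606 0.1563] therm [ 0.6556 -0.1433  0.1534]
board [ 323  197   77   49 2056] ((461.6579895019531, -164.2416534423828), (224.680908203125, 244.7842559814453), 89.64693450927734)
board [
[... 386 characters left out ...]
)
hob [273 250  30  22 335] ((499.0765075683594, 188.9542694091797), (83.95194244384766, 99.58624267578125), 70.36590576171875)
hob [298 267  44  22 401] ((388.7801818847656, 171.0972442626953), (104.95126342773438, 99.78524780273438), 88.97535705566406)
hob [422 282  74  51 706] ((-5.052635192871094, 22.305152893066406), (211.31704711914062, 173.09893798828125), 11.736218452453613)
lid 1533 ((656.5748291015625, 146.87469482421875), 107.3116455078125)
knob 92 [0.6396 0.132  0.1352] [0.67   0.1642 0.1625]
therm [ 0.6362 -0.1755  0.1116] [ 0.6786 -0.1321  0.2094] [(0.14, array([ 0.6573, -0.147 ,  0.1397])), (0.17, array([ 0.6548, -0.1482,  0.1702])), (0.19, array([ 0.6527, -0.1468,  0.1914]))]
```

View pics/crop1.png

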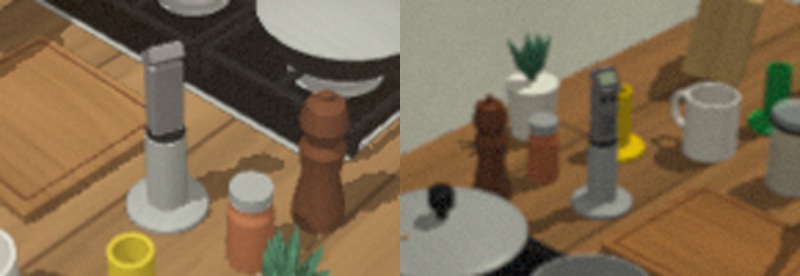

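The crop confirms it: the thermometer sits in the grey steel stand with its display toward the robot (side view). The lid knob is on the rear burner's pan. Now I plan the move above the knob.

```bash
cat >> h.py <<'E'
def goto(p,zdir=None,show=True):
    """offset (cm, tool axes) and turn (deg) from measured pose to TCP p, tool down, jaw axis along zdir (xy)"""
    s=read_state(); R=Ro.from_rotvec(s["tcp_rot"]); M=R.as_matrix()
    print("t",s["time"],"pos",np.round(s["tool_pos"],4),"x",np.round(M[:,0],3),"z",np.round(M[:,2],3),"q",np.round(s["q"],2),"F",np.round(s["wrist_force"],1),"w",round(s["width"],3))
    print("offset cm (current axes)",np.round(M.T@(np.array(p)-s["tool_pos"])*100,2))
    if zdir is not None:
        z=np.array([*zdir,0])/np.hypot(*zdir)
        if z@M[:,2]<0: z=-z
        x=np.array([0,0,-1.]); T=np.c_[x,np.cross(z,x),z]
        print("turn deg",np.round(np.rad2deg((R.inv()*Ro.from_matrix(T)).as_rotvec()),2)," offset in final axes",np.round(T.T@(np.array(p)-s["tool_pos"])*100,2))
E
python3 -c "
from h import *
goto([.60,.147,.30],[0,1])"
```

```text
t 0.1 pos [ 0.2712 -0.6174  0.2488] x [-0.001  0.002 -1.   ] z [ 0.402 -0.916 -0.002] q [-1.19  0.26  1.61 -0.    1.27 -0.04] F [-0.3  0.8  1. ] w 0.997
offset cm (current axes) [ -5.    60.84 -56.78]
turn deg [ 2.371e+01 -1.200e-01  2.000e-02]  offset in final axes [ -5.12  32.88 -76.44]
```

>>> {"method": "carry_out", "body": {"offset": [[-1.2,0,0],[-1.2,0,0],[-1.2,0,0],[-1.2,0,0],[-0.3,0,0]], "delta_rot": [[6,0,0],[6,0,0],[6,0,0],[5.7,0,0],[0,0,0]], "fingers": 1, "newtons": 40}}

```text
time: 0.52
tool_pos: [0.2717, -0.6187, 0.3029]
tcp_rot: [1.21, 1.206, -1.211]
wrist_force: [0.2, -0.6, 0.4]
width: 1.0
```

>>> {"method": "carry_out", "body": {"offset": [[0,0.9,-2.0],[0,1.6,-3.6],[0,1.6,-3.7],[0,1.6,-3.7],[0,1.6,-3.7]], "delta_rot": [[0,0,0],[0,0,0],[0,0,0],[0,0,0],[0,0,0]]}}

```text
time: 0.93
tool_pos: [0.3444, -0.4491, 0.2998]
tcp_rot: [1.208, 1.212, -1.207]
wrist_force: [0.6, 0.9, -1.7]
width: 1.002
```

>>> {"method": "carry_out", "body": {"offset": [[0,1.6,-3.7],[0,1.6,-3.7],[0,1.6,-3.7],[0,1.6,-3.7],[0,1.6,-3.7]], "delta_rot": [[0,0,0],[0,0,0],[0,0,0],[0,0,0],[0,0,0]]}}

```text
time: 1.35
tool_pos: [0.4243, -0.264, 0.3002]
tcp_rot: [1.207, 1.211, -1.207]
wrist_force: [0.3, -0.6, -0.6]
width: 0.999
```

>>> {"method": "carry_out", "body": {"offset": [[0,1.6,-3.7],[0,1.6,-3.7],[0,1.6,-3.7],[0,1.6,-3.7],[0,1.6,-3.7]], "delta_rot": [[0,0,0],[0,0,0],[0,0,0],[0,0,0],[0,0,0]]}}

```text
time: 1.77
tool_pos: [0.5043, -0.079, 0.3003]
tcp_rot: [1.207, 1.211, -1.207]
wrist_force: [0.1, -0.1, -0.1]
width: 1.002
```

>>> {"method": "carry_out", "body": {"offset": [[0,1.6,-3.7],[0,1.6,-3.7],[0,1.6,-3.7],[0,1.1,-2.5],[0,0.4,-0.8]], "delta_rot": [[0,0,0],[0,0,0],[0,0,0],[0,0,0],[0,0,0]]}}

```text
time: 2.18
tool_pos: [0.5679, 0.0669, 0.2999]
tcp_rot: [1.205, 1.214, -1.204]
wrist_force: [-0.4, -0.5, 0.2]
width: 1.006
```

```bash
python3 -c "
from h import *
goto([.658,.147,.30],[0,1])
wrist('w1')"
```

```text
t 2.1833 pos [0.5679 0.0669 0.2999] x [-0.001  0.002 -1.   ] z [ 0.007 -1.    -0.002] q [0.07 0.04 1.77 0.   1.33 1.64] F [-0.4 -0.5  0.2] w 1.006
offset cm (current axes) [-0.01  9.06 -7.95]
turn deg [ 0.38 -0.09  0.05]  offset in final axes [-0.01  9.01 -8.01]
```

View pics/w1.png

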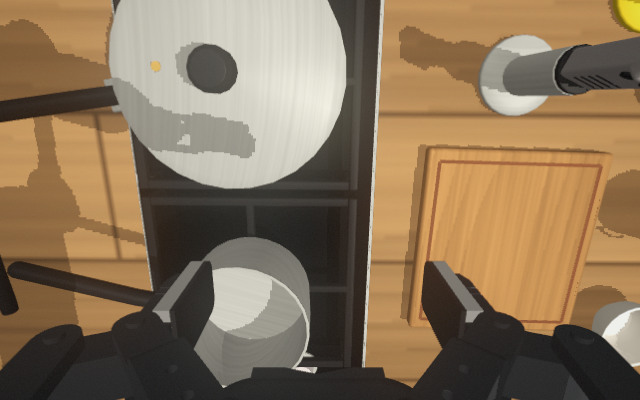

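Wrist view: lid knob at (212,69), hob right edge from (382,0) to (364,370), board corners near (427,147), (611,152) and (410,325), stand foot at (516,75), thermometer leaning outward by perspective.

Run:
```python
from h import *
np.set_printoptions(precision=4,suppress=True)
f=np.load("pics/w1.npz");pose=(f["p"],f["r"]);X=cloud("wrist",f["d"],pose);hs=cv2.cvtColor(f["im"],cv2.COLOR_RGB2HSV)
z=X[...,2]; dk=hs[...,2]<75
m=(dk&(z>.12)&(z<.175)).astype(np.uint8); m[250:]=0
n,l,st,c=cv2.connectedComponentsWithStats(m)
for i in range(1,n):
    if st[i,4]>400:
        ct=cv2.findContours((l==i).astype(np.uint8),0,2)[0][0]; (uv,r)=cv2.minEnclosingCircle(ct)
        print("knob",st[i],uv,r,onplane("wrist",[uv],.158,pose),"z",np.nanmedian(z[l==i]))
lm=((np.hypot(X[...,0]-.66,X[...,1]-.147)<.13)&(z>.08)&(z<.127)&(hs[...,1]<60)).astype(np.uint8)
P=X[(lm>0)&(z<.1)]; print("lid rim z",np.nanpercentile(z[lm>0],[1,5,50,99]),cv2.minEnclosingCircle((X[lm>0][:,:2]*1000).astype(np.float32)))
m=((z>.013)&(z<.024)).astype(np.uint8); m[:,:400]=0;m=cv2.morphologyEx(m,cv2.MORPH_OPEN,np.ones((5,5)))
n,l,st,c=cv2.connectedComponentsWithStats(m); i=1+np.argmax(st[1:,4]); print("board",st[i],cv2.minAreaRect((X[l==i][:,:2]*1000).astype(np.float32)))
# hob edge: light trim, right edge rows
g=[]
for v in list(range(5,360,10)):
    row=hs[v,355:400,2].astype(int); w=np.where(row>120)[0]
    if len(w): g.append((355+w[0],v))
E_=onplane("wrist",g,.010,pose); L=cv2.fitLine((E_[:,:2]*1000).astype(np.float32),cv2.DIST_HUBER,0,.01,.01).ravel(); print("hob edge yaw deg",np.rad2deg(np.arctan2(L[1],L[0]))%180,"y at",L[2:])
ca=onplane("wrist",[(427,147),(611,152),(410,325)],.018,pose); print(ca)
```

```text
knob [ 571   65   69   24 1083] (605.0, 80.0) 34.71320724487305 [[ 0.6529 -0.1357  0.158 ]] z 0.1479353802447082
lid rim z [0.0973 0.0993 0.11   0.1176] ((658.14453125, 158.76361083984375), 115.55903625488281)
board [  409   148   204   182 26542] ((464.143310546875, -164.64935302734375), (215.2750244140625, 239.4321746826172), 88.62503051757812)
hob edge yaw deg 0.16089146 y at [581.6016   3.0634]
[[ 0.5861 -0.057   0.018 ]
 [ 0.5821 -0.2684  0.018 ]
 [ 0.3506 -0.0567  0.018 ]]
```

Run:
```python
from h import *
f=np.load("pics/w1.npz");pose=(f["p"],f["r"]);X=cloud("wrist",f["d"],pose);hs=cv2.cvtColor(f["im"],cv2.COLOR_RGB2HSV)
print(X[69,212],hs[69,212],X[69,205])
m=np.zeros((400,640),np.uint8); m[30:110,170:260]=hs[30:110,170:260,2]<95
n,l,st,c=cv2.connectedComponentsWithStats(m); i=1+np.argmax(st[1:,4]);
ct=cv2.findContours((l==i).astype(np.uint8),0,2)[0][0]; uv,r=cv2.minEnclosingCircle(ct); print(st[i],uv,r,c[i])
print(onplane("wrist",[uv,c[i],(208,69)],.152,pose)); goto([.658,.147,.25],[0,1])
```

```text
[0.65818074 0.14212447 0.15720447] [23 24 85] [0.65808829 0.14677986 0.15812487]
[ 187   44   51   49 1913] (211.5, 68.5) 26.315494537353516 [211.25561945  68.64767381]
[[0.65887846 0.1439255  0.152     ]
 [0.65877786 0.14410865 0.152     ]
 [0.65852667 0.14646571 0.152     ]]
t 2.2333 pos [0.568  0.0664 0.2998] x [-0.001  0.001 -1.   ] z [ 0.006 -1.    -0.001] q [0.07 0.04 1.77 0.   1.33 1.64] F [0.4 0.5 0. ] w 0.999
offset cm (current axes) [ 4.98  9.06 -8.  ]
turn deg [ 0.36 -0.07  0.06]  offset in final axes [ 4.98  9.   -8.06]
```

>>> {"method": "carry_out", "body": {"offset": [[0,1.5,-1.3],[0,2.5,-2.2],[0,2.5,-2.2],[0,1.7,-1.5],[0,0.8,-0.7]], "delta_rot": [[0.4,0,0],[0,0,0],[0,0,0],[0,0,0],[0,0,0]]}}

```text
time: 2.65
tool_pos: [0.659, 0.1416, 0.2999]
tcp_rot: [1.212, 1.207, -1.214]
wrist_force: [-0.7, 0.4, -0.2]
width: 1.002
```

>>> {"method": "carry_out", "body": {"offset": [[2,0,0],[2.8,0,0],[2.8,0,0],[1.6,0,0],[0.8,0,0]], "delta_rot": [[0,0,0],[0,0,0],[0,0,0],[0,0,0],[0,0,0]]}}

```text
time: 3.07
tool_pos: [0.655, 0.1393, 0.1968]
tcp_rot: [1.209, 1.21, -1.22]
wrist_force: [-0.0, -0.4, -0.8]
width: 0.994
```

Run:
```python
from h import *
goto([.6583,.1455,.147],[0,1])
im,d,pose=wrist('w2')
X=cloud("wrist",d,pose); z=X[...,2]
m=((z>.145)&(z<.165)&(np.hypot(X[...,0]-.658,X[...,1]-.146)<.03)); print(m.sum(),np.nanmedian(X[m],0),np.nanmin(X[m],0),np.nanmax(X[m],0))
```

```text
t 3.0667 pos [0.655  0.1393 0.1968] x [-0.007 -0.002 -1.   ] z [-0.007 -1.     0.002] q [ 0.17  0.29  1.67 -0.    1.19  1.75] F [-0.  -0.4 -0.8] w 0.994
offset cm (current axes) [ 4.97  0.36 -0.63]
turn deg [-0.39  0.11  0.39]  offset in final axes [ 4.98  0.33 -0.62]
3405 [0.66241239 0.14524961 0.15704977] [0.64267719 0.12883304 0.14501248] [0.67623946 0.16232735 0.15947486]
```

View pics/w2.png

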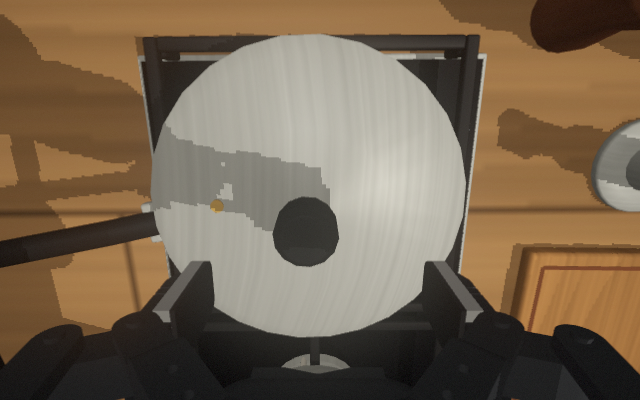

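Knob centred at (306,231), slightly left of the jaw middle: centre about (0.6595, 0.1456).

>>> {"method": "carry_out", "body": {"offset": [[0,0.4,-0.6],[1.5,0,0],[1.7,0,0],[1.2,0,0],[0.5,0,0]], "delta_rot": [[-0.4,0.1,0.4],[0,0,0],[0,0,0],[0,0,0],[0,0,0]]}}

```text
time: 3.53
tool_pos: [0.662, 0.1474, 0.1515]
tcp_rot: [1.213, 1.206, -1.203]
wrist_force: [-1.4, -0.9, -0.3]
width: 1.0
```

```bash
python3 -c "
from h import *
goto([.6590,.1456,.147],[0,1])"
```

```text
t 3.5333 pos [0.662  0.1474 0.1515] x [ 0.007  0.002 -1.   ] z [ 0.    -1.    -0.002] q [0.18 0.34 1.7  0.   1.1  1.75] F [-1.4 -0.9 -0.3] w 1.0
offset cm (current axes) [ 0.45 -0.3   0.18]
turn deg [ 0.03 -0.09 -0.38]  offset in final axes [ 0.45 -0.3   0.18]
```

>>> {"method": "carry_out", "body": {"offset": [[0.4,-0.3,0.1],[0,0,0],[0,0,0],[0,0,0],[0,0,0]], "delta_rot": [[0,0,-0.4],[0,0,0],[0,0,0],[0,0,0],[0,0,0]]}}

```text
time: 3.95
tool_pos: [0.6599, 0.1467, 0.1491]
tcp_rot: [1.211, 1.209, -1.207]
wrist_force: [0.7, -0.5, -0.1]
width: 0.997
```

```bash
python3 -c "
from h import *
goto([.6590,.1456,.147],[0,1])"
```

```text
t 3.95 pos [0.6599 0.1467 0.1491] x [ 0.002  0.002 -1.   ] z [ 0.    -1.    -0.002] q [0.18 0.34 1.7  0.   1.1  1.75] F [ 0.7 -0.5 -0.1] w 0.997
offset cm (current axes) [ 0.21 -0.09  0.11]
turn deg [ 0.01 -0.12 -0.11]  offset in final axes [ 0.21 -0.09  0.11]
```

>>> {"method": "carry_out", "body": {"offset": [[0.2,-0.1,0.1],[0,0,0],[0,0,0],[0,0,0],[0,0,0]], "delta_rot": [[0,0,0],[0,0,0],[0,0,0],[0,0,0],[0,0,0]]}}

```text
time: 4.37
tool_pos: [0.6581, 0.1456, 0.146]
tcp_rot: [1.21, 1.211, -1.208]
wrist_force: [0.1, 0.3, -0.3]
width: 1.0
```

>>> {"method": "carry_out", "body": {"offset": [[0,0,0],[0,0,0],[0,0,0],[0,0,0],[0,0,0]], "delta_rot": [[0,0,0],[0,0,0],[0,0,0],[0,0,0],[0,0,0]], "fingers": -1, "newtons": 60}}

```text
time: 4.78
tool_pos: [0.6583, 0.1455, 0.1463]
tcp_rot: [1.21, 1.21, -1.208]
wrist_force: [-1.2, 0.6, 1.1]
width: 0.379
```

>>> {"method": "carry_out", "body": {"offset": [[0,0,0],[0,0,0],[0,0,0],[0,0,0],[0,0,0]], "delta_rot": [[0,0,0],[0,0,0],[0,0,0],[0,0,0],[0,0,0]]}}

```text
time: 5.2
tool_pos: [0.6583, 0.1455, 0.1462]
tcp_rot: [1.21, 1.21, -1.208]
wrist_force: [-1.2, -1.0, 2.4]
width: 0.38
```

```bash
python3 -c "
from h import *
goto([.6590,.1456,.147],[0,1])"
```

```text
t 5.2 pos [0.6583 0.1455 0.1462] x [ 0.     0.002 -1.   ] z [ 0.    -1.    -0.002] q [0.18 0.34 1.71 0.   1.1  1.75] F [-1.2 -1.   2.4] w 0.38
offset cm (current axes) [-0.08  0.07 -0.01]
turn deg [ 0.01 -0.09 -0.02]  offset in final axes [-0.08  0.07 -0.01]
```

>>> {"method": "carry_out", "body": {"offset": [[-0.3,0,0],[-0.7,0,0],[-1,0,0],[-1,0,0],[-1,0,0]], "delta_rot": [[0,0,0],[0,0,0],[0,0,0],[0,0,0],[0,0,0]]}}

```text
time: 5.62
tool_pos: [0.6582, 0.1456, 0.1869]
tcp_rot: [1.21, 1.211, -1.208]
wrist_force: [0.8, -0.5, -2.8]
width: 0.381
```

>>> {"method": "carry_out", "body": {"offset": [[-2,0,0],[-2.5,0,0],[-2.5,0,0],[-1.8,0,0],[-0.7,0,0]], "delta_rot": [[0,0,0],[0,0,0],[0,0,0],[0,0,0],[0,0,0]]}}

```text
time: 6.03
tool_pos: [0.6601, 0.1458, 0.2868]
tcp_rot: [1.215, 1.206, -1.202]
wrist_force: [0.1, -0.0, -3.0]
width: 0.377
```

```bash
python3 -c "
from h import *
goto([.464,-.165,.28],[0,1])
im,d=read_camera('side');cv2.imwrite('pics/s1.png',im[120:320,180:500,::-1])"
```

```text
t 6.0333 pos [0.6601 0.1458 0.2868] x [ 0.008  0.003 -1.   ] z [ 0.    -1.    -0.003] q [0.18 0.24 1.56 0.   1.33 1.75] F [ 0.1 -0.  -3. ] w 0.377
offset cm (current axes) [  0.42 -19.62  31.07]
turn deg [ 0.01 -0.18 -0.45]  offset in final axes [  0.68 -19.61  31.08]
```

View pics/s1.png

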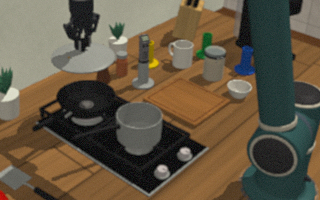

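The lid hangs level in the gripper; the open pan shows its mark at about (89,103) in the crop. Next I carry the lid over to the board.

>>> {"method": "carry_out", "body": {"offset": [[0,-0.6,1.0],[0,-1.2,1.9],[0,-1.4,2.2],[0,-1.4,2.2],[0,-1.4,2.2]], "delta_rot": [[0,0,0],[0,0,0],[0,0,0],[0,0,0],[0,0,0]]}}

```text
time: 6.5
tool_pos: [0.5958, 0.0491, 0.2782]
tcp_rot: [1.208, 1.214, -1.211]
wrist_force: [0.4, 0.3, -3.3]
width: 0.382
```

>>> {"method": "carry_out", "body": {"offset": [[0,-1.4,2.2],[0,-1.4,2.2],[0,-1.4,2.2],[0,-1.4,2.2],[0,-1.4,2.2]], "delta_rot": [[0,0,0],[0,0,0],[0,0,0],[0,0,0],[0,0,0]]}}

```text
time: 6.92
tool_pos: [0.5256, -0.0608, 0.2784]
tcp_rot: [1.209, 1.213, -1.211]
wrist_force: [0.1, -1.2, -3.5]
width: 0.378
```

>>> {"method": "carry_out", "body": {"offset": [[0,-1.4,2.2],[0,-1.4,2.2],[0,-1.4,2.2],[0,-1.2,1.9],[0,-0.8,1.3]], "delta_rot": [[0,0,0],[0,0,0],[0,0,0],[0,0,0],[0,0,0]]}}

```text
time: 7.33
tool_pos: [0.4632, -0.1591, 0.2783]
tcp_rot: [1.21, 1.213, -1.212]
wrist_force: [-0.1, -0.1, -3.5]
width: 0.376
```

```bash
python3 -c "
from h import *
goto([.464,-.165,.072],[0,1])"
```

```text
t 7.3333 pos [ 0.4632 -0.1591  0.2783] x [-0.004  0.002 -1.   ] z [-0.001 -1.    -0.002] q [-0.38 -0.11  1.95  0.    1.3   1.19] F [-0.1 -0.1 -3.5] w 0.376
offset cm (current axes) [20.63  0.17  0.64]
turn deg [-0.06 -0.12  0.23]  offset in final axes [20.63  0.08  0.59]
```

>>> {"method": "carry_out", "body": {"offset": [[1.5,0,0.4],[2.5,0,0],[3,0,0],[3,0,0],[3,0,0]], "delta_rot": [[0,0,0],[0,0,0],[0,0,0],[0,0,0],[0,0,0]]}}

```text
time: 7.75
tool_pos: [0.4642, -0.1613, 0.1477]
tcp_rot: [1.21, 1.212, -1.21]
wrist_force: [0.5, -0.3, -3.9]
width: 0.382
```

>>> {"method": "carry_out", "body": {"offset": [[2,0,0],[1.6,0,0],[1.2,0,0],[0.8,0,0],[0.4,0,0]], "delta_rot": [[0,0,0],[0,0,0],[0,0,0],[0,0,0],[0,0,0]]}}

```text
time: 8.17
tool_pos: [0.4648, -0.161, 0.0887]
tcp_rot: [1.21, 1.213, -1.21]
wrist_force: [0.4, 0.2, -3.6]
width: 0.382
```

>>> {"method": "carry_out", "body": {"offset": [[0,0,0],[0,0,0],[0,0,0],[0,0,0],[0,0,0]], "delta_rot": [[0,0,0],[0,0,0],[0,0,0],[0,0,0],[0,0,0]]}}

```text
time: 8.58
tool_pos: [0.467, -0.1616, 0.0914]
tcp_rot: [1.211, 1.209, -1.207]
wrist_force: [-0.0, -0.0, -3.4]
width: 0.383
```

```bash
python3 -c "
from h import *
goto([.464,-.165,.071],[0,1])"
```

```text
t 8.5833 pos [ 0.467  -0.1616  0.0914] x [ 0.002  0.001 -1.   ] z [ 0.    -1.    -0.001] q [-0.38  0.08  2.13  0.    0.92  1.18] F [-0.  -0.  -3.4] w 0.383
offset cm (current axes) [ 2.04 -0.3   0.34]
turn deg [ 0.01 -0.06 -0.1 ]  offset in final axes [ 2.04 -0.3   0.34]
```

>>> {"method": "carry_out", "body": {"offset": [[0.3,-0.3,0.3],[0.5,0,0],[0.4,0,0],[0.2,0,0],[0.1,0,0]], "delta_rot": [[0,0,0],[0,0,0],[0,0,0],[0,0,0],[0,0,0]]}}

```text
time: 9.0
tool_pos: [0.4626, -0.1641, 0.0745]
tcp_rot: [1.21, 1.212, -1.209]
wrist_force: [0.4, 1.1, -3.9]
width: 0.383
```

>>> {"method": "carry_out", "body": {"offset": [[0.1,0,0],[0.1,0,0],[0,0,0],[0,0,0],[0,0,0]], "delta_rot": [[0,0,0],[0,0,0],[0,0,0],[0,0,0],[0,0,0]]}}

```text
time: 9.42
tool_pos: [0.4634, -0.1644, 0.0736]
tcp_rot: [1.21, 1.21, -1.208]
wrist_force: [1.1, 0.4, -3.8]
width: 0.381
```

```bash
python3 -c "
from h import *
goto([.464,-.165,.071],[0,1])"
```

```text
t 9.4167 pos [ 0.4634 -0.1644  0.0736] x [ 0.     0.002 -1.   ] z [ 0.    -1.    -0.002] q [-0.39  0.1   2.15  0.    0.89  1.18] F [ 1.1  0.4 -3.8] w 0.381
offset cm (current axes) [0.26 0.06 0.06]
turn deg [ 0.01 -0.09 -0.02]  offset in final axes [0.26 0.06 0.06]
```

Now I lower in 1 mm steps until contact shows.

>>> {"method": "carry_out", "body": {"offset": [[0.1,0,0],[0,0,0],[0,0,0],[0,0,0],[0,0,0]], "delta_rot": [[0,0,0],[0,0,0],[0,0,0],[0,0,0],[0,0,0]]}}

```text
time: 9.83
tool_pos: [0.4632, -0.1643, 0.0724]
tcp_rot: [1.21, 1.21, -1.208]
wrist_force: [-0.3, -0.7, -3.6]
width: 0.377
```

>>> {"method": "carry_out", "body": {"offset": [[0.1,0,0],[0,0,0],[0,0,0],[0,0,0],[0,0,0]], "delta_rot": [[0,0,0],[0,0,0],[0,0,0],[0,0,0],[0,0,0]]}}

```text
time: 10.25
tool_pos: [0.4632, -0.1643, 0.0714]
tcp_rot: [1.21, 1.211, -1.208]
wrist_force: [0.0, 0.3, -4.2]
width: 0.378
```

>>> {"method": "carry_out", "body": {"offset": [[0.1,0,0],[0,0,0],[0,0,0],[0,0,0],[0,0,0]], "delta_rot": [[0,0,0],[0,0,0],[0,0,0],[0,0,0],[0,0,0]]}}

```text
time: 10.67
tool_pos: [0.4633, -0.1644, 0.0705]
tcp_rot: [1.21, 1.21, -1.208]
wrist_force: [-0.3, 0.6, -3.4]
width: 0.382
```

>>> {"method": "carry_out", "body": {"offset": [[0.1,0,0],[0,0,0],[0,0,0],[0,0,0],[0,0,0]], "delta_rot": [[0,0,0],[0,0,0],[0,0,0],[0,0,0],[0,0,0]]}}

```text
time: 11.08
tool_pos: [0.4633, -0.1643, 0.0704]
tcp_rot: [1.21, 1.211, -1.208]
wrist_force: [-3.3, 1.4, 5.6]
width: 0.379
```

>>> {"method": "carry_out", "body": {"offset": [[0,0,0],[0,0,0],[0,0,0],[0,0,0],[0,0,0]], "delta_rot": [[0,0,0],[0,0,0],[0,0,0],[0,0,0],[0,0,0]], "fingers": 1}}

```text
time: 11.5
tool_pos: [0.4633, -0.1644, 0.0694]
tcp_rot: [1.21, 1.21, -1.208]
wrist_force: [0.1, -0.5, 0.4]
width: 1.0
```

>>> {"method": "carry_out", "body": {"offset": [[-0.5,0,0],[-2,0,0],[-3.5,0,0],[-4,0,0],[-4,0,0]], "delta_rot": [[0,0,0],[0,0,0],[0,0,0],[0,0,0],[0,0,0]]}}

```text
time: 11.92
tool_pos: [0.4623, -0.1642, 0.2104]
tcp_rot: [1.21, 1.212, -1.209]
wrist_force: [1.6, 0.3, -0.6]
width: 1.001
```

>>> {"method": "carry_out", "body": {"offset": [[-4,0,0],[-4,0,0],[-3,2,0],[0,3.5,0],[0,2.5,0]], "delta_rot": [[0,0,0],[0,0,0],[0,0,0],[0,0,0],[0,0,0]]}}

```text
time: 12.33
tool_pos: [0.5463, -0.1653, 0.3242]
tcp_rot: [1.213, 1.202, -1.204]
wrist_force: [-0.8, -0.1, -0.4]
width: 1.0
```

>>> {"method": "carry_out", "body": {"offset": [[0,0,0],[0,0,0],[0,0,0],[0,0,0],[0,0,0]], "delta_rot": [[0,0,0],[0,0,0],[0,0,0],[0,0,0],[0,0,0]]}}

```text
time: 12.75
tool_pos: [0.5422, -0.1647, 0.3192]
tcp_rot: [1.21, 1.211, -1.209]
wrist_force: [0.0, -0.5, 0.4]
width: 1.002
```

Run:
```python
from h import *
goto([.663,-.155,.18],[0,1])
im,d,p=wrist('w3')
```

```text
t 12.75 pos [ 0.5422 -0.1647  0.3192] x [-0.001  0.002 -1.   ] z [-0.    -1.    -0.002] q [-0.34  0.02  1.75  0.    1.37  1.23] F [ 0.  -0.5  0.4] w 1.002
offset cm (current axes) [13.91 12.09 -0.95]
turn deg [-0.01 -0.11  0.04]  offset in final axes [13.92 12.08 -0.97]
```

View pics/w3.png

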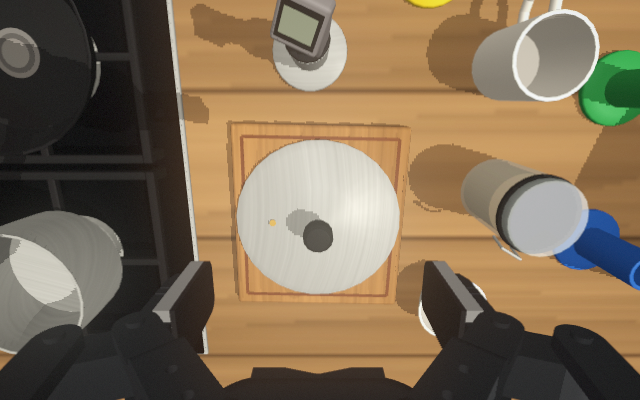

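The lid lies flat and centred on the board (about 318,217). The thermometer's display is at (300,22), turned roughly 15° about the vertical.

```bash
python3 - <<'E'
from h import *
np.set_printoptions(precision=4,suppress=True)
f=np.load("pics/w3.npz");pose=(f["p"],f["r"]);X=cloud("wrist",f["d"],pose);z=X[...,2];hs=cv2.cvtColor(f["im"],cv2.COLOR_RGB2HSV)
for uv in((277,36),(317,48),(285,5),(325,15),(300,22)): print(uv,X[uv[1],uv[0]],hs[uv[1],uv[0]])
# display: greenish-grey patch
m=np.zeros((400,640),np.uint8); m[0:70,255:350]=((z[0:70,255:350]>.18)&(z[0:70,255:350]<.215))
P=X[m>0]; c=np.nanmean(P,0); _,_,V=np.linalg.svd(P-c); n=V[2]*np.sign(V[2,2]); print("pts",len(P),c,"normal",n,"azim of display (deg from -x)",np.rad2deg(np.arctan2(-n[1],-n[0])))
print("rms",np.std((P-c)@n), P.min(0),P.max(0))
b=onplane("wrist",[(271,49),(324,63)],.187,pose);print(b)
u=np.zeros(3);
g=((m>0)&(hs[...,0]>20)&(hs[...,0]<50)&(hs[...,1]>25)).astype(np.uint8);print("disp",g.sum())
if g.sum()>100:
    r=cv2.minAreaRect((X[g>0][:,:2]*1000).astype(np.float32));print(r)
E
python3 - <<'E'
import cv2
a=cv2.imread('pics/w3.png')[0:100,240:390];cv2.imwrite('pics/c3.png',cv2.resize(a,None,fx=4,fy=4,interpolation=cv2.INTER_CUBIC))
E
```

```text
(277, 36) [ 0.6524 -0.1378  0.1884] [ 14  38 102]
(317, 48) [ 0.645  -0.164   0.1899] [ 13  32 143]
(285, 5) [ 0.6675 -0.1447  0.2028] [ 30  47 126]
(325, 15) [ 0.6613 -0.1689  0.2064] [ 11  28 147]
(300, 22) [ 0.6585 -0.1536  0.2008] [ 32  42 157]
pts 2724 [ 0.658  -0.1546  0.1982] normal [-0.6137  0.1643  0.7722] azim of display (deg from -x) -14.985496136302062
rms 0.0022651707342376255 [ 0.6404 -0.1752  0.1801] [ 0.6718 -0.1329  0.209 ]
[[ 0.6447 -0.1334  0.187 ]
 [ 0.636  -0.1687  0.187 ]]
disp 1064
((656.935546875, -151.5997772216797), (23.637250900268555, 14.84355354309082), 66.24262237548828)
```

View pics/c3.png

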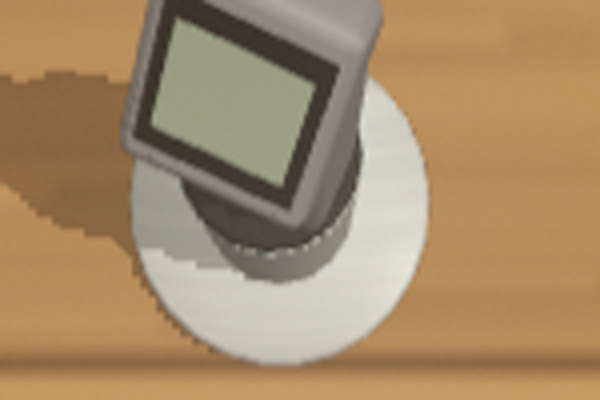

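Run:
```python
from h import *
np.set_printoptions(precision=4,suppress=True)
f=np.load("pics/w3.npz");pose=(f["p"],f["r"]);X=cloud("wrist",f["d"],pose);z=X[...,2];hs=cv2.cvtColor(f["im"],cv2.COLOR_RGB2HSV)
g=np.zeros((400,640),np.uint8); g[0:60,265:335]=((hs[0:60,265:335,0]>22)&(hs[0:60,265:335,1]>25)&(hs[0:60,265:335,2]>110)&(z[0:60,265:335]>.18))
g=cv2.erode(g,np.ones((3,3)));P=X[g>0];c=P.mean(0);n=np.linalg.svd(P-c)[2][2];n*=np.sign(n[2]);print(len(P),c,n,np.rad2deg(np.arctan2(-n[1],-n[0])))
for a,b in(((277.5,32.5),(310.8,47)),((285,4.5),(318.3,21.3))):
    for zz in((.190,.193) if a[1]>20 else (.203,.206)):
        q=onplane("wrist",[a,b],zz,pose);d=q[1]-q[0];print(zz,q,np.linalg.norm(d),np.rad2deg(np.arctan2(d[0],-d[1])))
# collar/stand mouth and foot
st=np.zeros((400,640),np.uint8); st[0:100,260:360]=((z[0:100,260:360]<.02)&(hs[0:100,260:360,1]<40)&(hs[0:100,260:360,2]>110))
print("foot",cv2.minEnclosingCircle((X[st>0][:,:2]*1000).astype(np.float32)))
u,v=(240+280/4,364/4) ; print(onplane("wrist",[(310,91),(273.5,50),(347,50)],.006,pose))
```

```text
848 [ 0.657  -0.1517  0.1981] [-0.6275  0.2544  0.7358] -22.068751734287478
0.19 [[ 0.6543 -0.1384  0.19  ]
 [ 0.6456 -0.16    0.19  ]] 0.02329976358961298 -22.00862376676222
0.193 [[ 0.6538 -0.1387  0.193 ]
 [ 0.6452 -0.16    0.193 ]] 0.023022212384060586 -22.008623766761954
0.203 [[ 0.6677 -0.1447  0.203 ]
 [ 0.6585 -0.1649  0.203 ]] 0.022146437228961167 -24.645835045258703
0.206 [[ 0.667  -0.145   0.206 ]
 [ 0.6579 -0.1649  0.206 ]] 0.02186826558791761 -24.64583504525862
foot ((663.7440185546875, -154.94927978515625), 42.40315628051758)
[[ 0.6209 -0.1552  0.006 ]
 [ 0.6655 -0.1139  0.006 ]
 [ 0.6655 -0.1976  0.006 ]]
```

Run:
```python
from h import *
goto([.6637,-.155,.28],[.383,.924])
```

```text
t 12.8 pos [ 0.5423 -0.1648  0.3193] x [-0.     0.002 -1.   ] z [-0.    -1.    -0.002] q [-0.34  0.02  1.75  0.    1.37  1.23] F [-0.4  0.9 -0.9] w 0.998
offset cm (current axes) [ 3.93 12.14 -0.97]
turn deg [22.5  -0.1   0.04]  offset in final axes [ 3.93 10.84 -5.55]
```

Turn 22.5° first, then translate 10.8 and -5.6 in the new axes.

>>> {"method": "carry_out", "body": {"offset": [[0,0,0],[0,0,0],[0,0,0],[0,0,0],[0,0,0]], "delta_rot": [[5,0,0],[6.5,0,0],[6,0,0],[5,0,0],[0,0,0]]}}

```text
time: 13.22
tool_pos: [0.5426, -0.1648, 0.3195]
tcp_rot: [1.495, 0.997, -1.493]
wrist_force: [-1.2, -0.2, 0.3]
width: 0.999
```

>>> {"method": "carry_out", "body": {"offset": [[0,1.5,-0.8],[1,3,-1.5],[1,3,-1.5],[1,2.3,-1.2],[0.9,1.0,-0.5]], "delta_rot": [[0,0,0],[0,0,0],[0,0,0],[0,0,0],[0,0,0]]}}

```text
time: 13.63
tool_pos: [0.6663, -0.1548, 0.2794]
tcp_rot: [1.492, 1.0, -1.489]
wrist_force: [-0.6, -0.1, 0.5]
width: 0.998
```

>>> {"method": "carry_out", "body": {"offset": [[0,0,0],[0,0,0],[0,0,0],[0,0,0],[0,0,0]], "delta_rot": [[0,0,0],[0,0,0],[0,0,0],[0,0,0],[0,0,0]]}}

```text
time: 14.05
tool_pos: [0.6635, -0.1556, 0.282]
tcp_rot: [1.494, 0.997, -1.491]
wrist_force: [-0.5, 0.0, -0.3]
width: 1.002
```

Run:
```python
from h import *
goto([.6637,-.155,.18],[.383,.924])
wrist('w4')
```

```text
t 14.05 pos [ 0.6635 -0.1556  0.282 ] x [ 0.002  0.001 -1.   ] z [-0.383 -0.924 -0.002] q [-0.27  0.26  1.55  0.    1.33  1.7 ] F [-0.5  0.  -0.3] w 1.002
offset cm (current axes) [ 1.02e+01 -1.00e-02 -4.00e-02]
turn deg [ 0.01 -0.1  -0.06]  offset in final axes [10.2   0.   -0.06]
```

View pics/w4.png

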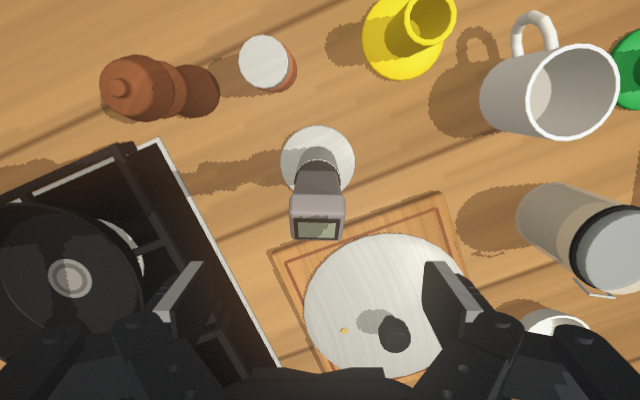

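The thermometer is square to the jaws and centred (317, 215). The pan mark is visible at (70,278). Descending to grip.

>>> {"method": "carry_out", "body": {"offset": [[1.5,0,0],[2.5,0,0],[2.5,0,0],[2,0,0],[1,0,0]], "delta_rot": [[0,0,0],[0,0,0],[0,0,0],[0,0,0],[0,0,0]]}}

```text
time: 14.52
tool_pos: [0.662, -0.1547, 0.1827]
tcp_rot: [1.492, 1.002, -1.495]
wrist_force: [-0.2, 0.9, -1.4]
width: 1.0
```

>>> {"method": "carry_out", "body": {"offset": [[0.7,0,0],[0,0,0],[0,0,0],[0,0,0],[0,0,0]], "delta_rot": [[0,0,0],[0,0,0],[0,0,0],[0,0,0],[0,0,0]]}}

```text
time: 14.93
tool_pos: [0.6652, -0.1553, 0.1805]
tcp_rot: [1.495, 0.996, -1.489]
wrist_force: [-0.3, 0.2, -0.6]
width: 0.997
```

Run:
```python
from h import *
goto([.6637,-.155,.18],[.383,.924])
np.set_printoptions(precision=4,suppress=True)
f=np.load("pics/w4.npz");pose=(f["p"],f["r"]);X=cloud("wrist",f["d"],pose)
print("mark ray",onplane("wrist",[(70,278)],.054,pose),X[278,70])
hs=cv2.cvtColor(f["im"],cv2.COLOR_RGB2HSV);z=X[...,2]
m=np.zeros((400,640),np.uint8);m[245:310,40:105]=hs[245:310,40:105,2]>95
n,l,s,c=cv2.connectedComponentsWithStats(m)
i=1+np.argmax(s[1:,4]);ct=cv2.findContours((l==i).astype(np.uint8),0,2)[0][0];e=cv2.fitEllipse(ct);print(e,onplane("wrist",[e[0]],.054,pose),s[i])
```

```text
t 14.9333 pos [ 0.6652 -0.1553  0.1805] x [ 0.003  0.001 -1.   ] z [-0.383 -0.924 -0.002] q [-0.27  0.32  1.66  0.    1.16  1.7 ] F [-0.3  0.2 -0.6] w 0.997
offset cm (current axes) [ 0.05 -0.15  0.03]
turn deg [ 0.03 -0.12 -0.15]  offset in final axes [ 0.05 -0.15  0.03]
mark ray [[0.658  0.1431 0.054 ]] [0.658  0.1434 0.0537]
((69.83247375488281, 277.91571044921875), (35.590763092041016, 44.969566345214844), 118.42681884765625) [[0.6582 0.1432 0.054 ]] [  48  259   44   39 1161]
```

>>> {"method": "carry_out", "body": {"offset": [[0.1,-0.15,0],[0,0,0],[0,0,0],[0,0,0],[0,0,0]], "delta_rot": [[0,-0.1,-0.15],[0,0,0],[0,0,0],[0,0,0],[0,0,0]]}}

```text
time: 15.35
tool_pos: [0.6627, -0.1544, 0.1775]
tcp_rot: [1.491, 1.0, -1.495]
wrist_force: [0.4, 0.1, 0.2]
width: 1.0
```

>>> {"method": "carry_out", "body": {"offset": [[0,0,0],[0,0,0],[0,0,0],[0,0,0],[0,0,0]], "delta_rot": [[0,0,0],[0,0,0],[0,0,0],[0,0,0],[0,0,0]], "fingers": -1, "newtons": 50}}

```text
time: 15.77
tool_pos: [0.6629, -0.1545, 0.1778]
tcp_rot: [1.491, 1.0, -1.494]
wrist_force: [1.1, 0.1, -1.1]
width: 0.39
```

>>> {"method": "carry_out", "body": {"offset": [[0,0,0],[0,0,0],[0,0,0],[0,0,0],[0,0,0]], "delta_rot": [[0,0,0],[0,0,0],[0,0,0],[0,0,0],[0,0,0]]}}

```text
time: 16.18
tool_pos: [0.6628, -0.1544, 0.1775]
tcp_rot: [1.491, 1.0, -1.494]
wrist_force: [1.0, -0.1, -0.5]
width: 0.392
```

Run:
```python
from h import *
goto([.6637,-.155,.18],[.383,.924])
```

```text
t 16.1833 pos [ 0.6628 -0.1544  0.1775] x [-0.003  0.001 -1.   ] z [-0.383 -0.924  0.   ] q [-0.27  0.33  1.66  0.    1.16  1.7 ] F [ 1.  -0.1 -0.5] w 0.392
offset cm (current axes) [-0.25  0.11  0.02]
turn deg [0.02 0.   0.17]  offset in final axes [-0.25  0.11  0.02]
```

>>> {"method": "carry_out", "body": {"offset": [[-0.5,0,0],[-1,0,0],[-1.5,0,0],[-2,0,0],[-2,0,0]], "delta_rot": [[0,0,0],[0,0,0],[0,0,0],[0,0,0],[0,0,0]]}}

```text
time: 16.6
tool_pos: [0.6623, -0.1544, 0.248]
tcp_rot: [1.49, 1.001, -1.496]
wrist_force: [0.1, 1.0, -2.2]
width: 0.388
```

>>> {"method": "carry_out", "body": {"offset": [[-2,0,0],[-2,0,0],[-1.8,0,0],[-1,0,0],[-0.5,0,0]], "delta_rot": [[0,0,0],[0,0,0],[0,0,0],[0,0,0],[0,0,0]]}}

```text
time: 17.02
tool_pos: [0.6638, -0.1548, 0.3235]
tcp_rot: [1.493, 0.997, -1.492]
wrist_force: [0.3, 0.0, -2.2]
width: 0.391
```

>>> {"method": "carry_out", "body": {"offset": [[0,0,0],[0,0,0],[0,0,0],[0,0,0],[0,0,0]], "delta_rot": [[-3.5,0,0],[-5.5,0,0],[-5.5,0,0],[-5,0,0],[-3,0,0]]}}

```text
time: 17.43
tool_pos: [0.6625, -0.1544, 0.3191]
tcp_rot: [1.205, 1.216, -1.209]
wrist_force: [-0.8, 0.4, -1.1]
width: 0.397
```

Run:
```python
from h import *
goto([.658,.1432,.32],[0,1])
```

```text
t 17.4333 pos [ 0.6625 -0.1544  0.3191] x [-0.005  0.002 -1.   ] z [ 0.004 -1.    -0.002] q [-0.27  0.25  1.5   0.    1.4   1.3 ] F [-0.8  0.4 -1.1] w 0.397
offset cm (current axes) [ -0.04  -0.32 -29.77]
turn deg [ 0.24 -0.1   0.31]  offset in final axes [ -0.09  -0.45 -29.76]
```

>>> {"method": "carry_out", "body": {"offset": [[0,0,-1],[0,0,-1.8],[0,-0.1,-2.3],[0,-0.1,-2.3],[0,0,-2.3]], "delta_rot": [[0.2,0,0.2],[0,0,0],[0,0,0],[0,0,0],[0,0,0]]}}

```text
time: 17.85
tool_pos: [0.6606, -0.056, 0.3196]
tcp_rot: [1.214, 1.209, -1.214]
wrist_force: [0.3, -0.6, -1.9]
width: 0.394
```

>>> {"method": "carry_out", "body": {"offset": [[0,0,-2.3],[0,-0.1,-2.3],[0,0,-2.3],[0,0,-2.3],[0,0,-2.3]], "delta_rot": [[0,0,0],[0,0,0],[0,0,0],[0,0,0],[0,0,0]]}}

```text
time: 18.27
tool_pos: [0.66, 0.0593, 0.3199]
tcp_rot: [1.214, 1.209, -1.213]
wrist_force: [0.7, 0.2, -1.3]
width: 0.393
```

>>> {"method": "carry_out", "body": {"offset": [[0,-0.1,-2.3],[0,0,-2.2],[0,0,-2],[0,0,-1.3],[0,0,-0.7]], "delta_rot": [[0,0,0],[0,0,0],[0,0,0],[0,0,0],[0,0,0]]}}

```text
time: 18.68
tool_pos: [0.6593, 0.1447, 0.3201]
tcp_rot: [1.212, 1.21, -1.211]
wrist_force: [-0.1, -0.4, -1.4]
width: 0.397
```

>>> {"method": "carry_out", "body": {"offset": [[0,0,0],[0,0,0],[0,0,0],[0,0,0],[0,0,0]], "delta_rot": [[0,0,0],[0,0,0],[0,0,0],[0,0,0],[0,0,0]]}}

```text
time: 19.1
tool_pos: [0.6602, 0.1413, 0.3208]
tcp_rot: [1.214, 1.207, -1.212]
wrist_force: [-0.4, 0.8, -1.6]
width: 0.395
```

Run:
```python
from h import *
goto([.658,.1432,.215],[0,1])
a=read_camera('scene')[0][100:260,290:470];b=read_camera('side')[0][120:280,180:360]
cv2.imwrite('pics/v5.png',cv2.hconcat([cv2.resize(i[...,::-1],(400,356),interpolation=cv2.INTER_CUBIC) for i in(a,b)]))
wrist('w5')
```

```text
t 19.1 pos [0.6602 0.1413 0.3208] x [ 0.     0.001 -1.   ] z [-0.005 -1.    -0.001] q [0.17 0.23 1.52 0.   1.39 1.75] F [-0.4  0.8 -1.6] w 0.395
offset cm (current axes) [10.58 -0.22 -0.18]
turn deg [-0.28 -0.05 -0.03]  offset in final axes [10.58 -0.22 -0.19]
```

View pics/v5.png

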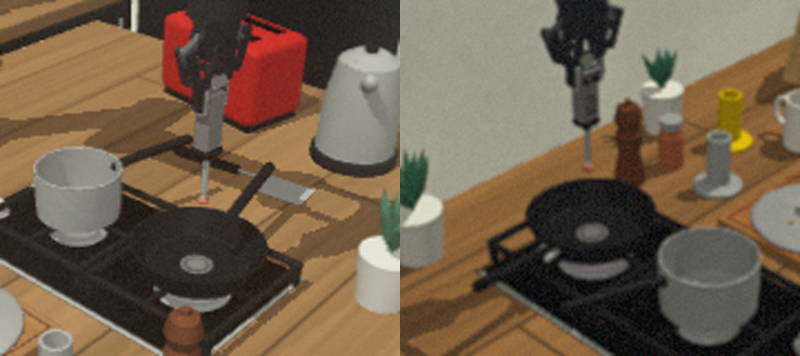

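Held upright over the pan with the display side toward the front; tip at scene (381,190) and side (265,196), mark at scene (379,219) and side (266,225). Triangulating both.

Run:
```python
from h import *
np.set_printoptions(precision=4,suppress=True)
print("tip",tri((381.4,190),(264.6,195.6)),"mark",tri((378.7,218.8),(266.4,224.9)))
print("mark planes",onplane("scene",[(378.7,218.8)],.054),onplane("side",[(266.4,224.9)],.054))
f=np.load("pics/w5.npz");pose=(f["p"],f["r"]);X=cloud("wrist",f["d"],pose)
cv2.imwrite("pics/c5.png",cv2.resize(f["im"][60:330,180:460,::-1],(560,540)))
```

```text
tip [0.6625 0.1421 0.165 ] mark [0.6584 0.145  0.0524]
mark planes [[0.6613 0.1454 0.054 ]] [[0.6541 0.1454 0.054 ]]
```

View pics/c5.png

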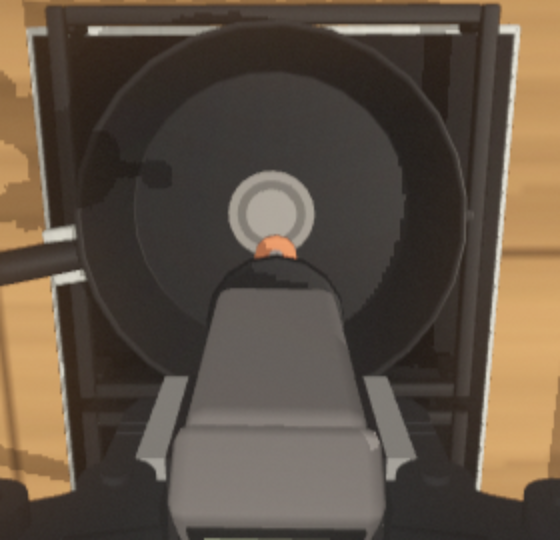

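>>> {"method": "carry_out", "body": {"offset": [[1,-0.25,-0.25],[2,0,0],[2.5,0,0],[1.5,0,0],[0.8,0,0]], "delta_rot": [[-0.3,0,0],[0,0,0],[0,0,0],[0,0,0],[0,0,0]]}}

```text
time: 19.67
tool_pos: [0.6555, 0.1448, 0.2387]
tcp_rot: [1.205, 1.214, -1.211]
wrist_force: [-0.4, -0.1, -1.9]
width: 0.391
```

>>> {"method": "carry_out", "body": {"offset": [[0.5,0,0],[0.3,0,0],[0,0,0],[0,0,0],[0,0,0]], "delta_rot": [[0,0,0],[0,0,0],[0,0,0],[0,0,0],[0,0,0]]}}

```text
time: 20.08
tool_pos: [0.6584, 0.1452, 0.2363]
tcp_rot: [1.21, 1.209, -1.205]
wrist_force: [0.6, -0.2, -1.7]
width: 0.39
```

>>> {"method": "carry_out", "body": {"offset": [[0,0,0],[0,0,0],[0,0,0],[0,0,0],[0,0,0]], "delta_rot": [[0,0,0],[0,0,0],[0,0,0],[0,0,0],[0,0,0]]}}

```text
time: 20.5
tool_pos: [0.6576, 0.145, 0.2349]
tcp_rot: [1.209, 1.211, -1.207]
wrist_force: [0.0, 0.3, -1.1]
width: 0.392
```

Run:
```python
from h import *
goto([.6575,.1438,.2115],[0,1])
F=[]
```

```text
t 20.5 pos [0.6576 0.145  0.2349] x [ 0.001  0.001 -1.   ] z [ 0.002 -1.    -0.001] q [0.18 0.27 1.62 0.   1.25 1.75] F [ 0.   0.3 -1.1] w 0.392
offset cm (current axes) [ 2.34 -0.01  0.13]
turn deg [ 0.11 -0.07 -0.03]  offset in final axes [ 2.34 -0.01  0.12]
```

>>> {"method": "carry_out", "body": {"offset": [[0.4,0,0.1],[0.5,0,0],[0.5,0,0],[0.4,0,0],[0.2,0,0]], "delta_rot": [[0,0,0],[0,0,0],[0,0,0],[0,0,0],[0,0,0]]}}

```text
time: 20.92
tool_pos: [0.6569, 0.1439, 0.2132]
tcp_rot: [1.208, 1.212, -1.209]
wrist_force: [0.7, -0.9, -1.3]
width: 0.393
```

>>> {"method": "carry_out", "body": {"offset": [[0,0,0],[0,0,0],[0,0,0],[0,0,0],[0,0,0]], "delta_rot": [[0,0,0],[0,0,0],[0,0,0],[0,0,0],[0,0,0]]}}

```text
time: 21.33
tool_pos: [0.6578, 0.1441, 0.2152]
tcp_rot: [1.209, 1.21, -1.206]
wrist_force: [0.0, 0.2, -1.2]
width: 0.392
```

Run:
```python
from h import *
goto([.6575,.1438,.2115],[0,1])
np.set_printoptions(precision=4,suppress=True)
ims=[]
for n,(u,v) in(("scene",(380,205)),("side",(266,212))):
    im=read_camera(n)[0]; ims.append(cv2.resize(im[v-35:v+35,u-50:u+50,::-1],(400,280),interpolation=cv2.INTER_CUBIC))
cv2.imwrite('pics/v6.png',cv2.hconcat(ims))
```

```text
t 21.3333 pos [0.6578 0.1441 0.2152] x [ 0.001  0.001 -1.   ] z [ 0.002 -1.    -0.001] q [0.18 0.28 1.65 0.   1.21 1.75] F [ 0.   0.2 -1.2] w 0.392
offset cm (current axes) [ 0.37 -0.03  0.03]
turn deg [ 0.11 -0.07 -0.06]  offset in final axes [ 0.37 -0.03  0.03]
```

View pics/v6.png

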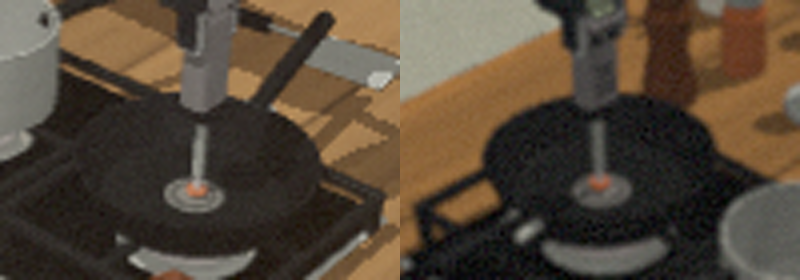

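The head is just above the centre of the ring in both views: scene crop tip (197,189) over mark (194,195); side crop (600,183) over (602,192). Now lowering gently.

>>> {"method": "carry_out", "body": {"offset": [[0.1,-0.1,0.05],[0.1,0,0],[0.1,0,0],[0,0,0],[0,0,0]], "delta_rot": [[0.1,0,0],[0,0,0],[0,0,0],[0,0,0],[0,0,0]]}}

```text
time: 21.85
tool_pos: [0.6566, 0.1435, 0.2117]
tcp_rot: [1.21, 1.21, -1.208]
wrist_force: [0.5, 0.4, -2.3]
width: 0.394
```

>>> {"method": "carry_out", "body": {"offset": [[0.1,0,0],[0,0,0],[0,0,0],[0,0,0],[0,0,0]], "delta_rot": [[0,0,0],[0,0,0],[0,0,0],[0,0,0],[0,0,0]]}}

```text
time: 22.27
tool_pos: [0.6567, 0.1436, 0.211]
tcp_rot: [1.21, 1.21, -1.208]
wrist_force: [-0.6, -0.5, 0.6]
width: 0.389
```

>>> {"method": "carry_out", "body": {"offset": [[0.1,0,0],[0,0,0],[0,0,0],[0,0,0],[0,0,0]], "delta_rot": [[0,0,0],[0,0,0],[0,0,0],[0,0,0],[0,0,0]]}}

```text
time: 22.68
tool_pos: [0.6567, 0.1436, 0.21]
tcp_rot: [1.21, 1.21, -1.208]
wrist_force: [-0.2, 0.6, 1.4]
width: 0.393
```

>>> {"method": "carry_out", "body": {"offset": [[0.1,0,0],[0,0,0],[0,0,0],[0,0,0],[0,0,0]], "delta_rot": [[0,0,0],[0,0,0],[0,0,0],[0,0,0],[0,0,0]]}}

```text
time: 23.1
tool_pos: [0.6567, 0.1436, 0.2089]
tcp_rot: [1.21, 1.21, -1.208]
wrist_force: [-0.6, 1.2, 2.6]
width: 0.395
```

>>> {"method": "carry_out", "body": {"offset": [[0.1,0,0],[0.05,0,0],[0,0,0],[0,0,0],[0,0,0]], "delta_rot": [[0,0,0],[0,0,0],[0,0,0],[0,0,0],[0,0,0]]}}

```text
time: 23.52
tool_pos: [0.6567, 0.1436, 0.2075]
tcp_rot: [1.21, 1.21, -1.208]
wrist_force: [-0.4, 0.4, 2.2]
width: 0.392
```

>>> {"method": "carry_out", "body": {"offset": [[0,0,0],[0,0,0],[0,0,0],[0,0,0],[0,0,0]], "delta_rot": [[0,0,0],[0,0,0],[0,0,0],[0,0,0],[0,0,0]]}}

```text
time: 23.93
tool_pos: [0.6567, 0.1436, 0.2073]
tcp_rot: [1.21, 1.21, -1.208]
wrist_force: [0.6, -0.7, 3.3]
width: 0.393
```

Run:
```python
from h import *
F=[];ims=[]
for n,(u,v) in(("scene",(380,205)),("side",(266,212))):
    im=read_camera(n)[0];F.append(read_state()["wrist_force"]); ims.append(cv2.resize(im[v-70:v+35,u-75:u+75,::-1],(400,280),interpolation=cv2.INTER_CUBIC))
cv2.imwrite('pics/v7.png',cv2.hconcat(ims))
im,d,p=wrist('w7')
for _ in range(6): read_camera('wrist');F.append(read_state()["wrist_force"])
print(np.mean(F,0),np.std(F,0))
goto([.6575,.1438,.2075],[0,1])
```

```text
[-0.01302067 -0.03781483  3.12572305] [0.51591412 0.55252415 0.49475996]
t 24.3833 pos [0.6567 0.1436 0.2073] x [ 0.     0.001 -1.   ] z [ 0.    -1.    -0.001] q [0.18 0.29 1.66 0.   1.2  1.75] F [-0.9 -0.4  3.3] w 0.393
offset cm (current axes) [-0.02  0.08 -0.02]
turn deg [ 0.01 -0.07 -0.03]  offset in final axes [-0.02  0.08 -0.02]
```

Net push is about 4.5 N, a head travel of about 4.3 mm. One numeric check of the tip against the mark and of the lid, then I hand in.

Run:
```python
from h import *
np.set_printoptions(precision=4,suppress=True)
for n,(u,v) in(("scene",(379,219)),("side",(266,225))):
    im,d=read_camera(n);hs=cv2.cvtColor(im,cv2.COLOR_RGB2HSV)
    w=np.zeros((400,640),bool);w[v-10:v+10,u-12:u+13]=1
    o=w&(hs[...,1]>90)&(hs[...,2]>90)&((hs[...,0]<18)|(hs[...,0]>170)); r=w&(hs[...,2]>75)
    ys,xs=np.where(o); yr,xr=np.where(r&~(np.mgrid[:400,:640][0]<v-6))
    print(n,"tip",onplane(n,[(xs.mean(),ys.mean())],.057) if len(xs) else None,"mark",onplane(n,[((xr.min()+xr.max())/2,(yr.min()+yr.max())/2)],.054),xr.min(),xr.max(),yr.min(),yr.max())
    X=cloud(n,d);m=(np.hypot(X[...,0]-.4635,X[...,1]+.1645)<.1)&(X[...,2]>.025);P=X[m&(X[...,2]<.046)];print("lid",P.mean(0),np.percentile(X[m][:,2],99))
```

```text
scene tip [[0.6598 0.1437 0.057 ]] mark [[0.6552 0.1498 0.054 ]] 371 385 213 222
lid [ 0.4806 -0.1764  0.0346] 0.08335068982802318
side tip [[0.6569 0.1442 0.057 ]] mark [[0.6613 0.1405 0.054 ]] 259 273 219 228
lid [ 0.4516 -0.1468  0.0347] 0.0831209226519211
```

```bash
python3 -c "
from workcell import *
print(finish_job())"
```

```text
the job is handed in; nothing more can be done
None
```

I did the job in the order asked and handed it in at about 24.5 s of robot time, with the thermometer still held on the mark. `finish_job` gave no verdict.

- **Lid:** I lifted it by the knob and lowered it until contact with the board before letting go. It lies flat, knob up, near the middle of the board.
- **Thermometer:** I gripped it in the grey steel stand, leaving the coloured look-alikes alone. I lifted it out and turned it about 22.5° so the display faces the front of the hob. The tool was within 0.1° of vertical at the last reading.
- **Push:** the wrist force averaged +3.1 N, against about -1.4 N with the thermometer hanging free. That is about 4.5 N on the head, or about 4.3 mm of its 10 mm travel, and the height the arm came down agrees.
- **Position on the mark:** averaged over both cameras, the tip is at about (0.658, 0.144) and the mark at about (0.658, 0.145).

**Limits of the checks:**
- In that last check the two cameras disagreed by 6 to 9 mm on the mark, and only their average is good. Earlier pictures and the wrist view put the tip within 2 mm of the mark's centre.
- The picture limit stopped me viewing the last image, so the final state was checked by numbers only.
- I did not check the other objects again at the end. No unexpected contact force showed at any point.

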